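# Catch the collars from the gravity chute in the yellow pan

### The arm

A 6-joint arm with a two-finger parallel gripper is mounted at the origin on the work surface. World frame = base frame: x ahead of the robot, y to its left, z up, the work surface at z = 0. Lengths are in mm, angles in rad, forces in N, time in s.
With the tool pointing down it reaches from about 350 to 875 mm from the base axis. Payload 4.2 kg.
Tool frame: the origin (TCP) lies at the very end of the fingers, on their centre line; the grasp point (between the pads) lies 19 mm behind it (arm.grip_point_offset is the distance from the TCP to the grasp point, in mm); z points along the fingers, y is the direction in which the jaws open and shut (so a half turn about z gives the same grasp; the last joint's range is limited). The gripper opens to 85 mm and grips with 20 to 120 N. Pads are 22 mm wide; open, the fingers measure 114 mm over their backs; the gripper's body (76 mm by 85 mm) begins 54 mm behind the grasp point. The pads swing forward as they close: fully open they stand 13 mm farther back than shut.
Start: joints at [1.509, 0.385, 0.008, 0, -1.194, -0.259], TCP at [197.046, 593.104, 231.312] pointing down, gripper open.
Joint ranges: [-3.14, 3.14], [-1.21, 2.06], [-1.07, 1.41], [-3.16, 2.05], [-2.99, -0.16], [-3.1, 3.1]. Speed limits (rad/s): [2.79, 2.79, 3.14, 3.14, 3.14, 3.14].

### API

Orientations are given as a unit quaternion [x, y, z, w].
In Python, from bench import arm gives the robot as it stands.
- The arm moves only by the tool drive_tool, never from a script. Its argument "steps" is a list of rows, each a list of 5 numbers: the shift along the tool's x, y, z in m, then the turn about the tool's z in degrees, then the finger opening in m, from 0 to 0.0854. A call has 1 to 20 rows; each row shifts and turns the commanded pose from where the row before left it, along the tool's axes as they then stand; what a row does not reach is not made up. A row lasts 1/10 s, in which the tool goes at most 50 mm and 8.59 degrees, less where a joint would pass 70% of its speed; a pose out of reach is approached as far as the arm can. A call is refused whole if a number of a shift passes 0.05 or a number of a turn 8.59, either way. A call with a gripper value outside its range is refused whole. The fingers move at their own pace and stop on an object; the grip force is fixed at half the most. Time passes only in rows, so rows that do not move let the fingers close. It gives the time, the measured TCP pose, the force and the opening at its end, in the units of the state.
- arm.read_state(): the state, without advancing time (a new reading comes with each control period).
- arm.get_image(name): name is "scene" or "top" or "wrist"; returns (picture, depth): 480x640x3 uint8, blue, green, red; 480x640 float32, mm along the optical axis (not along the pixel's ray), 0 where there is no reading.
- arm.camera_params(name): a dict with "K" (3x3 intrinsics, pixels), "world_to_cam" (4x4, takes a point from world to camera coordinates); the wrist camera has in their place "mount" (4x4, takes a point from camera to tool coordinates, whose origin is the TCP and whose axes are the flange's). Camera axes: x right, y up, looking along -z (the intrinsics and any distortion apply to the point x, -y, -z); pixel columns grow to the right and rows downward; lengths in mm; the calibration is good to about 2 mm. A picture is of the moment at which its call begins: read the wrist's pose just before it. camera_params takes no time and is no camera call.
- arm.job_done(): hands the job in, once; it reports no verdict.
The state is a dict: "clock": time; "joints": joint angles; "joint_vel": joint speeds; "joint_efforts": joint torques, N m; "position": TCP position; "ee_rot": TCP orientation; "contact_force": force on the tool from outside, world axes, zero at the start; "wrist_torque": the same for the moment, N m; "gripper_width": finger opening in mm.
Only numpy, scipy, OpenCV 4.12 (cv2) and the standard library are available. Lean on these libraries where they do the work, as an engineer would, in place of code of your own. Each camera call takes 0.05 s, during which the arm holds its last target.

### The job

Pick up the yellow pan by its handle, hold it under the lip of the chute and raise it so that its rim lifts the two red feet of the gate, and catch both collars as they slide off; none may fall on the bench. Then gently set the pan, upright and with both collars in it, back down where it stood and let go.

Things in the scene. Friction and masses are not known exactly. Their poses are not given: they have to be found in the camera images.
- pan_mid (a point): yellow pan, 170 g: open dish 120 (x) x 110 (y) x 45 mm high, walls 3 mm. Point: centre of the dish, half-way up; z up. Black handle: level bar from 59 to 144 mm along -x, 18 mm wide (y), 20 mm high, centre line 12.5 mm above this point (35 mm above the bench). Grip it from above across y, 110 mm along -x, firmly (about 40 N): the dish pulls down. A grey pan of the same shape is a bystander.
- lip (a point): fixed chute: bright trough 44 mm wide, sloping 25 degrees down to -x. Point: middle of its lower lip, 200 mm above the bench; x level, back along the trough; z up. Green post 120 to 160 mm along +x; free below and in front. Red gate at the lip slides straight up (0.7 N, travel 48 mm, falls shut), carried by two red feet 6 mm to -x, reaching 32 to 82 mm to each side, undersides 65 mm below the lip.
- collar_a_mid (a point): bright aluminium collar, 36 mm diameter, 20 mm high, 42 g, dark bore along z; point: its centre. Lies in the trough against the gate. Hold the pan's handle to -x of the lip's frame, dish centre 25 mm to -x of the lip, and raise it: the rims of its side walls lift the feet. Collars pass with the gate up 24 mm; 35 to 42 is good (rim 30 to 23 mm below the lip). They land 10 to 50 mm to -x of the lip.
- collar_b_mid (a point): second bright collar, the same size, lying in the trough right behind the first; point: its centre. Not to be mixed up with the dark collars on the bench.

How it is judged:
By the outcome, as a careful person would: the job done as asked, in the order asked, and still so for the second after the job is handed in, with the robot touching nothing.
It also fails if it takes over 51 s, if anything falls off the work surface, if the arm or the gripper's body presses on something with over 40 N, if the wrist force passes 120 N, or if a joint passes its speed limit or range.

## Working session

There is one attempt and no reset: what is moved stays moved. The work goes in short steps, Python scripts to look and compute and a tool call to move; the robot and the scene stay as the last step left them, time stands still between calls to the robot, and variables do not carry over. Pictures are saved under pics/ and viewed, and the job is handed in when it is done.

Besides the shell and the picture viewer there is one more tool, called after ">>>" as name(argument=value, ...) on one line, values as JSON. drive_tool: Moves the arm, as the interface text tells. Its arguments: {"type":"object","properties":{"steps":{"type":"array"}},"required":["steps"]}

```bash
mkdir -p pics; ls; python3 - <<'E'
from bench import arm
import cv2,numpy as np
print(arm.read_state())
for n in ("scene","top"):
    im,d=arm.get_image(n); cv2.imwrite(f"pics/{n}0.png",im); np.savez(f"pics/{n}0.npz",im=im,d=d)
    p=arm.camera_params(n); print(n,p)
E
```

```text
pics
{'clock': 0.0, 'joints': array([ 1.50858468e+00,  3.85575479e-01,  6.58792657e-03, -4.79596956e-04,
       -1.19400018e+00, -2.58613165e-01]), 'joint_vel': array([ 1.43729715e-03,  8.07444207e-04,  3.04318177e-04,  1.19840552e-03,
       -1.34098221e-03,  9.90007584e-05]), 'joint_efforts': array([ 6.44221673e-04, -3.92290056e+01,  1.88405228e+01,  4.18619648e+00,
       -4.59777730e-03, -5.55921517e-06]), 'position': array([196.88774012, 592.54831844, 230.19821425]), 'ee_rot': array([ 9.87146742e-01, -1.59812574e-01, -1.14379818e-04,  1.11227341e-03]), 'contact_force': array([-0.15783369,  0.18181418, -1.33205152]), 'wrist_torque': array([-0.02277993, -0.03744789,  0.01816661]), 'gripper_width': 85.40024022264318}
scene {'K': array([[488.59943184,   0.        , 313.56214466],
       [  0.        , 488.59943184, 234.68773696],
       [  0.        ,   0.        ,   1.        ]]), 'world_to_cam': array([[-7.42328147e-01,  6.70035113e-01, -1.36752670e-03,
         4.70432457e+02],
       [-5.52439291e-01, -6.10886910e-01,  5.67122573e-01,
         2.31596869e+02],
       [ 3.79156633e-01,  4.21746524e-01,  8.23632271e-01,
        -1.30553375e+03],
       [ 0.00000000e+00,  0.00000000e+00,  0.00000000e+00,
         1.00000000e+00]])}
top {'K': array([[466.61477382,   0.        , 317.05285991],
       [  0.        , 466.61477382, 239.3090999 ],
       [  0.        ,   0.        ,   1.        ]]), 'world_to_cam': array([[ 1.77958360e-02, -9.99827637e-01,  5.29190021e-03,
        -3.13009182e+01],
       [ 9.82988858e-01,  1.84633053e-02,  1.82734810e-01,
        -6.21162115e+02],
       [-1.82801019e-01,  1.94996023e-03,  9.83147998e-01,
        -9.14817369e+02],
       [ 0.00000000e+00,  0.00000000e+00,  0.00000000e+00,
         1.00000000e+00]])}
```

View pics/scene0.png

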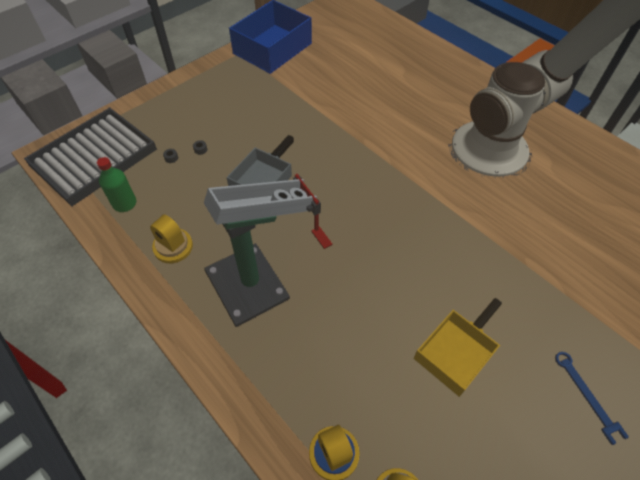

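View pics/top0.png

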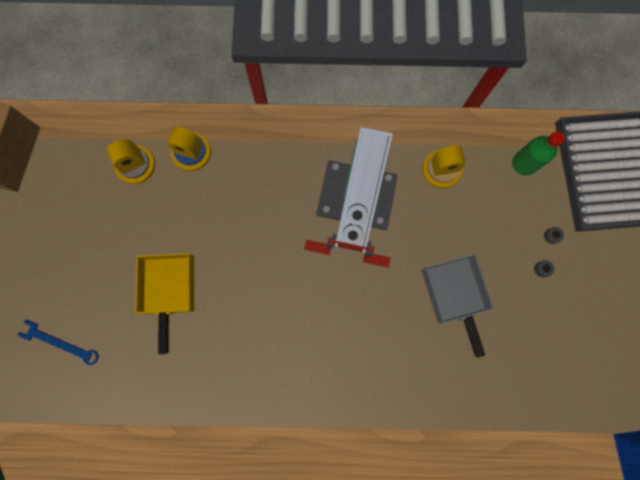

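The views show the yellow pan at top-view (164,284), its handle toward the robot at (163,333), the lip near (352,243) and the red feet at (317,247) and (377,261). Next I'll convert these to world positions.

```bash
cat > h.py <<'E'
import numpy as np,cv2
from bench import arm
def cloud(n,d):
    p=arm.camera_params(n);K=p["K"];T=np.linalg.inv(p["world_to_cam"])
    v,u=np.mgrid[0:480,0:640]
    c=np.stack([(u-K[0,2])/K[0,0]*d,-(v-K[1,2])/K[1,1]*d,-d,np.ones_like(d)],-1)
    return (c@T.T)[...,:3]
def proj(n,P):
    p=arm.camera_params(n);K=p["K"];c=(p["world_to_cam"]@np.append(P,1))[:3]
    return K[0,2]+K[0,0]*c[0]/-c[2],K[1,2]-K[1,1]*c[1]/-c[2]
def ray(n,u,v,z):
    p=arm.camera_params(n);K=p["K"];T=np.linalg.inv(p["world_to_cam"])
    r=T[:3,:3]@np.array([(u-K[0,2])/K[0,0],-(v-K[1,2])/K[1,1],-1]);o=T[:3,3]
    return o+r*(z-o[2])/r[2]
E
cat > m.py <<'E'
from h import *
for n in("top","scene"):
    z=np.load(f"pics/{n}0.npz");im=z["im"];d=z["d"];W=cloud(n,d);h=cv2.cvtColor(im,cv2.COLOR_BGR2HSV)
    ok=d>0
    print(n,"bench z",[np.round(W[v,u],1) for v,u in((400,250),(300,250))])
    # red
    red=((h[...,0]<6)|(h[...,0]>174))&(h[...,1]>150)&(h[...,2]>60)&ok&(W[...,2]>80)&(W[...,2]<350)&(W[...,0]>300)&(W[...,0]<900)&(abs(W[...,1])<300)
    k,l,s,c=cv2.connectedComponentsWithStats(red.astype(np.uint8))
    for i in range(1,k):
        if s[i,4]>15:
            P=W[l==i];print("red",s[i],"med",np.median(P,0).round(1),"min",P.min(0).round(1),"max",P.max(0).round(1))
    yl=(h[...,0]>20)&(h[...,0]<32)&(h[...,1]>200)&ok&(W[...,2]<70)
    k,l,s,c=cv2.connectedComponentsWithStats(yl.astype(np.uint8))
    for i in range(1,k):
        if s[i,4]>800:
            P=W[l==i];print("yel",s[i],"mean",P.mean(0).round(1),np.percentile(P,[1,99],axis=0).round(1)); 
            R=P[P[:,2]>38]; 
            if len(R)>20: print("rim",len(R),cv2.minAreaRect(R[:,:2].astype(np.float32)),np.percentile(R[:,2],[50,95]))
            print("all",cv2.minAreaRect(P[:,:2].astype(np.float32)))
    bl=(h[...,2]<50)&ok&(W[...,2]>30)&(W[...,2]<60)&(W[...,1]>200)&(W[...,1]<500)&(W[...,0]<700)&(W[...,0]>250)
    P=W[bl]; 
    k,l,s,c=cv2.connectedComponentsWithStats(bl.astype(np.uint8))
    for i in range(1,k):
        if s[i,4]>60:
            P=W[l==i];print("blk",s[i],P.mean(0).round(1),cv2.minAreaRect(P[:,:2].astype(np.float32)),np.median(P[:,2]))
    x={"top":(290,110,140,170),"scene":(190,160,160,180)}[n]
    cr=im[x[1]:x[1]+x[3],x[0]:x[0]+x[2]];cv2.imwrite(f"pics/{n}0c.png",cv2.resize(cr,None,fx=3.3,fy=3.3,interpolation=cv2.INTER_CUBIC))
E
python3 m.py
```

```text
top bench z [array([290.8, 113. ,  -0. ]), array([ 4.966e+02,  1.220e+02, -1.000e-01])]
red [328 239   8   4  22] med [586.7 -43.3 232.5] min [584.8 -50.2 229.1] max [589.9 -38.3 235.9]
red [305 240  25  14 221] med [591.3 -19.9 139.9] min [580.  -42.8 134.9] max [604.5   2.9 164.2]
red [338 242  25   9  90] med [579.6 -76.3 227.3] min [575.3 -96.1 208. ] max [585.1 -55.2 236.3]
red [366 248   8   3  20] med [ 574.1 -109.7  232.7] min [ 572.2 -114.9  228.4] max [ 576.  -103.   236.5]
red [364 254  26  13 217] med [ 568.7 -135.6  139.9] min [ 557.4 -156.5  135.8] max [ 580.2 -108.4  165.5]
yel [ 136  254   58   61 3275] mean [527.8 305.8  11.3] [[466.1 241.   -2. ]
 [586.  354.4  46.2]]
rim 452 ((524.175048828125, 298.7261962890625), (124.36128234863281, 112.01598358154297), 3.903756618499756) [43.4232117  46.50065666]
all ((523.665771484375, 306.22589111328125), (124.66561889648438, 127.81446838378906), 4.410426139831543)
blk [159 313  10  41 356] [424.8 290.   43.1] ((424.9768371582031, 290.1150817871094), (80.03498077392578, 17.86766815185547), 4.410855293273926) 43.19400766356688
scene bench z [array([8.832e+02, 9.580e+01, 4.000e-01]), array([756.9, -63.8,  17.1])]
red [301 181  11  14  39] med [583.8 -76.8 233.8] min [578.8 -96.3 228. ] max [588.7 -58.4 237. ]
red [312 216  20  32 212] med [593.2 -22.5 141.9] min [581.6 -45.1 137.6] max [607.1   3.8 188.5]
blk [475 300  25  27 216] [426.3 292.5  45.4] ((426.5215148925781, 292.630859375), (74.59175872802734, 13.08505916595459), 4.151226997375488) 45.463020583489595
```

View pics/top0c.png

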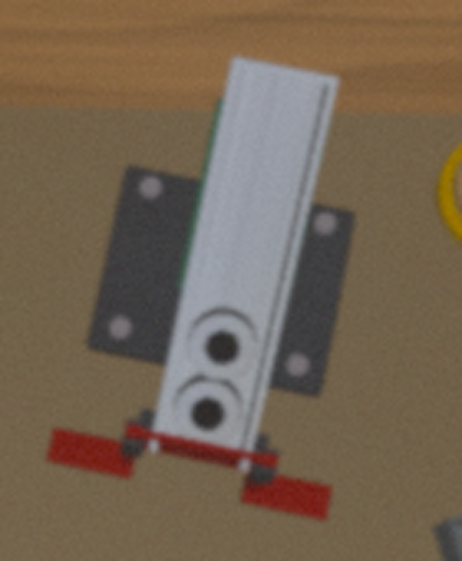

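```bash
cat > m2.py <<'E'
from h import *
for n in("top",):
    z=np.load(f"pics/{n}0.npz");im=z["im"];d=z["d"];W=cloud(n,d);h=cv2.cvtColor(im,cv2.COLOR_BGR2HSV)
    m=(h[...,1]<60)&(W[...,2]>195)&(W[...,2]<400)&(W[...,0]>560)&(W[...,0]<850)&(W[...,1]>-200)&(W[...,1]<50)
    P=W[m];print(len(P),cv2.minAreaRect(P[:,:2].astype(np.float32)),np.percentile(P,[0,1,50,99],axis=0).round(1))
    print("PCA axis: fitLine",cv2.fitLine(P[:,:2].astype(np.float32),cv2.DIST_L2,0,.01,.01).ravel())
    for s in range(580,800,20):
        q=P[abs(P[:,0]-s)<10]; print(s,len(q),np.percentile(q[:,1],[1,50,99]).round(1),np.percentile(q[:,2],[2,50,98]).round(1))
    red=((h[...,0]<6)|(h[...,0]>174))&(h[...,1]>150)&(W[...,2]>134)&(W[...,2]<144)&(abs(W[...,1])<300)&(W[...,0]>500)&(W[...,0]<700)
    k,l,s,c=cv2.connectedComponentsWithStats(red.astype(np.uint8))
    for i in range(1,k):
        if s[i,4]>15: print(s[i],cv2.minAreaRect(W[l==i][:,:2].astype(np.float32)))
    for u,v in((357,215),(352,234)): print(u,v,W[v,u].round(1))
    for nm,P in dict(lip=(586,-79,200)).items(): print(nm,proj("top",P),proj("scene",P))
E
python3 m2.py
```

```text
3902 ((669.9469604492188, -89.27372741699219), (76.88945770263672, 197.80587768554688), 82.04668426513672) [[ 566.9 -137.7  197.4]
 [ 579.3 -132.5  203.1]
 [ 679.1  -97.1  248.5]
 [ 761.2  -51.2  312.8]]
PCA axis: fitLine [ 9.8185045e-01 -1.8965679e-01  6.7590295e+02 -9.6302299e+01]
580 143 [-111.9  -91.8  -38.6] [198.9 221.5 236.8]
600 412 [-108.   -79.5  -47.3] [201.2 226.4 244.5]
620 410 [-111.2  -86.4  -59.2] [210.7 235.7 253.6]
640 358 [-115.4  -88.4  -62.3] [220.2 244.3 263.8]
660 398 [-119.8  -95.   -66.1] [227.3 235.2 273.8]
680 451 [-124.   -97.1  -68.1] [235.2 244.1 283.4]
700 447 [-127.5 -101.1  -72.4] [243.8 253.7 292.5]
720 465 [-131.3 -104.9  -75.4] [254.3 262.7 301.9]
740 493 [-135.  -110.5  -79.5] [263.7 273.  313.5]
760 303 [-133.4 -106.2  -83.7] [272.4 280.2 313.8]Traceback (most recent call last):
  File "m2.py", line 8, in <module>
    q=P[abs(P[:,0]-s)<10]; print(s,len(q),np.percentile(q[:,1],[1,50,99]).round(1),np.percentile(q[:,2],[2,50,98]).round(1))
                                          ~~~~~~~~~~~~~^^^^^^^^^^^^^^^^^^
    return _quantile_unchecked(
        a, q, axis, out, overwrite_input, method, keepdims, weights)
    return _ureduce(a,
                    func=_quantile_ureduce_func,
    ...<5 lines>...
                    overwrite_input=overwrite_input,
                    method=method)
    r = func(a, **kwargs)
    result = _quantile(arr,
                       quantiles=q,
    ...<2 lines>...
                       out=out,
                       weights=wgt)
    slices_having_nans = np.isnan(arr[-1, ...])
                                  ~~~^^^^^^^^^
IndexError: index -1 is out of bounds for axis 0 with size 0
```

View pics/scene0c.png

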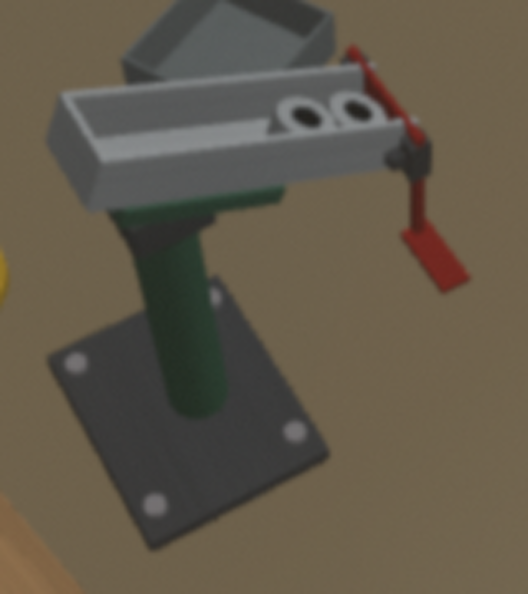

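Measurements:
- **Lip:** about (586, -79, 200), yaw -11°. The trough line and the feet agree.
- **Pan:** about (525, 298), yaw 4.5°. The rim size and the handle distance agree.

Next I'll move above the handle.

>>> drive_tool(steps=[[0, 0, 0, -7.6, 0.085], [0, 0, 0, -7.6, 0.085], [0, 0, 0, -7.7, 0.085], [0.014, 0.023, 0.005, 0, 0.085], [0.014, 0.023, 0.005, 0, 0.085], [0.014, 0.023, 0.005, 0, 0.085], [0.014, 0.023, 0.005, 0, 0.085], [0.014, 0.023, 0.005, 0, 0.085], [0.014, 0.023, 0.005, 0, 0.085], [0.014, 0.023, 0.005, 0, 0.085], [0.014, 0.023, 0.005, 0, 0.085], [0.014, 0.023, 0.005, 0, 0.085], [0.014, 0.023, 0.005, 0, 0.085], [0.014, 0.023, 0.005, 0, 0.085], [0.014, 0.023, 0.005, 0, 0.085], [0.013, 0.022, 0.005, 0, 0.085], [0.013, 0.022, 0.005, 0, 0.085], [0, 0, 0, 0, 0.085], [0, 0, 0, 0, 0.085]])

```text
clock: 2.0
position: [415.7, 289.0, 161.1]
ee_rot: [0.999, 0.039, -0.0, 0.0]
contact_force: [-0.7, -0.1, -0.2]
gripper_width: 84.8
```

```bash
cat > st.py <<'E'
from h import *
from scipy.spatial.transform import Rotation as R
def st():
    s=arm.read_state();r=R.from_quat(s["ee_rot"]).as_matrix()
    print("t",round(s["clock"],2),"p",s["position"].round(1),"yaw",np.degrees(np.arctan2(r[1,0],r[0,0])).round(2),"z",r[:,2].round(3),"F",s["contact_force"].round(1),"T",s["wrist_torque"].round(2),"w",round(s["gripper_width"],1),"q6",s["joints"].round(2))
    return s,r
def wrist(fn):
    s,r=st();im,d=arm.get_image("wrist");cv2.imwrite(fn,im)
    p=arm.camera_params("wrist");K=p["K"];M=p["mount"]
    T=np.eye(4);T[:3,:3]=r;T[:3,3]=s["position"]
    v,u=np.mgrid[0:480,0:640]
    c=np.stack([(u-K[0,2])/K[0,0]*d,-(v-K[1,2])/K[1,1]*d,-d,np.ones_like(d)],-1)
    return im,d,(c@(T@M).T)[...,:3]
E
python3 - <<'E'
from st import *
im,d,W=wrist("pics/w1.png"); np.savez("pics/w1.npz",im=im,W=W,d=d); print({k:v for k,v in arm.camera_params("wrist").items()})
E
```

```text
t 2.0 p [415.7 289.  161.1] yaw 4.45 z [-0. -0. -1.] F [-0.7 -0.1 -0.2] T [ 0.04  0.02 -0.05] w 84.8 q6 [ 0.93  0.25 -0.38 -0.   -0.94  0.72]
{'K': array([[331.41857845,   0.        , 318.89576318],
       [  0.        , 331.41857845, 236.44068154],
       [  0.        ,   0.        ,   1.        ]]), 'mount': array([[ 4.30299280e-04,  9.49579354e-01,  3.13526500e-01,
         8.05599308e+01],
       [ 9.99999894e-01, -3.56433605e-04, -2.92917001e-04,
         2.08323314e-01],
       [-1.66396556e-04,  3.13526592e-01, -9.49579406e-01,
        -1.43106056e+02],
       [ 0.00000000e+00,  0.00000000e+00,  0.00000000e+00,
         1.00000000e+00]])}
```

View pics/w1.png

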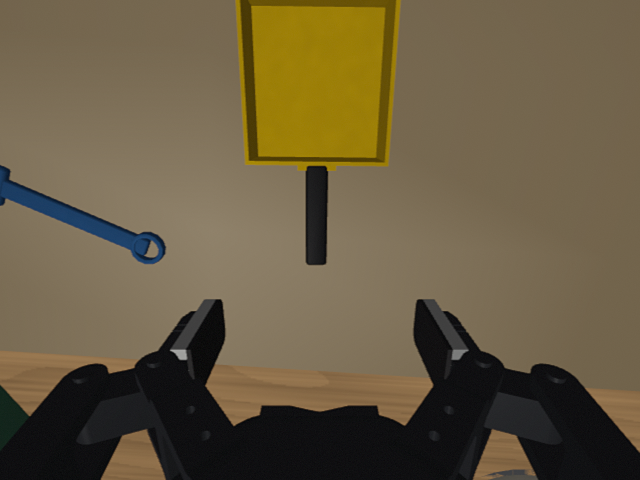

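The wrist view shows the handle from (316,168) to (316,263) and aligned with the tool. I'll check its position by depth.

```bash
python3 - <<'E'
from st import *
z=np.load("pics/w1.npz");W=z["W"];im=z["im"]
m=(im.max(-1)<60)&(W[...,2]>30)&(W[...,2]<60)
m[270:]=0
P=W[m];print(len(P),np.median(P[:,2]),cv2.minAreaRect(P[:,:2].astype(np.float32)))
h=cv2.cvtColor(im,cv2.COLOR_BGR2HSV)
m=(h[...,0]>20)&(h[...,0]<32)&(h[...,1]>200)&(W[...,2]>40)&(W[...,2]<52)
P=W[m];print(len(P),np.percentile(P[:,2],[5,50,95]),cv2.minAreaRect(P[:,:2].astype(np.float32)))
E
```

```text
2056 45.41553018898631 ((426.5343017578125, 291.70330810546875), (82.33067321777344, 16.684001922607422), 3.849853038787842)
2366 [41.01109562 45.25714305 46.60248419] ((521.1465454101562, 298.2760925292969), (113.80023193359375, 109.79476165771484), 4.0266571044921875)
```

>>> drive_tool(steps=[[0, -0.001, 0.02, 0, 0.085], [0, 0, 0.02, 0, 0.085], [0, 0, 0.02, 0, 0.085], [0, 0, 0.02, 0, 0.085], [0, 0, 0.02, 0, 0.085], [0, 0, 0.015, 0, 0.085], [0, 0, 0.015, 0, 0.085], [0, 0, 0.01, 0, 0.085], [0, 0, 0.005, 0, 0.085], [0, 0, 0, 0, 0.085], [0, 0, 0, 0, 0.085]])

```text
clock: 3.15
position: [415.8, 290.9, 16.8]
ee_rot: [0.999, 0.04, 0.0, -0.0]
contact_force: [0.4, 0.2, -0.8]
gripper_width: 85.1
```

>>> drive_tool(steps=[[0, 0, 0, 0, 0.05], [0, 0, 0, 0, 0.04], [0, 0, 0, 0, 0.03], [0, 0, 0, 0, 0.025], [0, 0, 0, 0, 0.02], [0, 0, 0, 0, 0.016], [0, 0, 0, 0, 0.01], [0, 0, 0, 0, 0.005], [0, 0, 0, 0, 0.0], [0, 0, 0, 0, 0.0], [0, 0, 0, 0, 0.0], [0, 0, 0, 0, 0.0]])

```text
clock: 4.35
position: [415.6, 290.5, 16.4]
ee_rot: [0.999, 0.039, 0.0, -0.0]
contact_force: [-1.6, -0.3, 4.8]
gripper_width: 17.2
```

```bash
python3 - <<'E'
from st import *
im,d,W=wrist("pics/w2.png")
im,d=arm.get_image("top"); cv2.imwrite("pics/top2.png",im[200:400,80:300].repeat(2,0).repeat(2,1))
E
```

```text
t 4.35 p [415.6 290.5  16.4] yaw 4.52 z [ 0.  0. -1.] F [-1.6 -0.3  4.8] T [-0.07  0.31 -0.08] w 17.2 q6 [ 0.93  0.46 -0.53 -0.   -0.58  0.72]
```

View pics/w2.png

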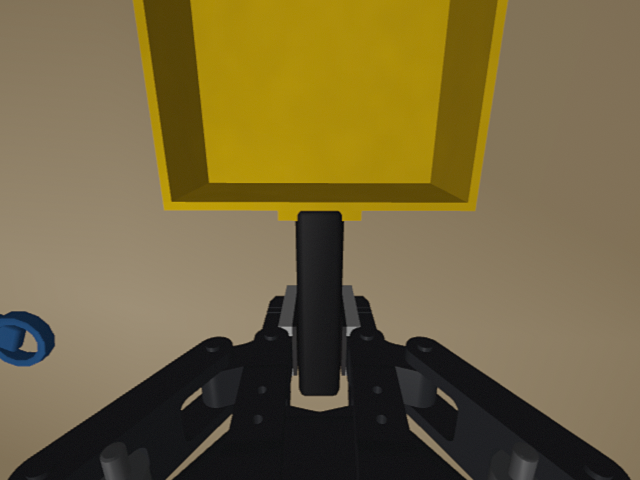

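The fingers stopped at 17.2 mm on the handle, which runs through the pads at (320,300). I'll lift it gently.

>>> drive_tool(steps=[[0, 0, -0.002, 0, 0.0], [0, 0, -0.003, 0, 0.0], [0, 0, -0.005, 0, 0.0], [0, 0, -0.007, 0, 0.0], [0, 0, -0.008, 0, 0.0], [0, 0, -0.008, 0, 0.0], [0, 0, -0.008, 0, 0.0], [0, 0, -0.008, 0, 0.0], [0, 0, -0.006, 0, 0.0], [0, 0, -0.004, 0, 0.0], [0, 0, -0.001, 0, 0.0], [0, 0, 0, 0, 0.0], [0, 0, 0, 0, 0.0]])

```text
clock: 5.75
position: [415.4, 290.2, 76.0]
ee_rot: [0.999, 0.039, -0.0, 0.0]
contact_force: [-1.0, -0.0, -0.8]
gripper_width: 17.2
```

```bash
cat > pan.py <<'E'
from st import *
import sys
tag=sys.argv[1]
s,r=st()
def fit(W,im,tag):
    # pan floor plane: yellow, interior
    h=cv2.cvtColor(im,cv2.COLOR_BGR2HSV)
    m=((h[...,0]>20)&(h[...,0]<32)&(h[...,1]>180)&(np.hypot(W[...,0]-s["position"][0],W[...,1]-s["position"][1])<200)).astype(np.uint8)
    P=W[m>0]; L=(P-s["position"])@r  # tool coords
    L[:,2]*=-1
    print(tag,len(L),"tool-frame bounds",np.percentile(L,[1,99],axis=0).round(1).tolist())
    f=np.percentile(L[:,2],30)
    for k in range(4):
        q=L if k==0 else L
        if k==0: sel=(abs(L[:,1])<45)&(L[:,0]>60)&(L[:,0]<155)&(L[:,2]<15)
        else: sel=(abs(L[:,1])<45)&(L[:,0]>60)&(L[:,0]<155)&(abs(L[:,2]-(np.c_[L[:,:2],np.ones(len(L))]@c))<6)
        A=np.c_[L[sel][:,:2],np.ones(sel.sum())];c=np.linalg.lstsq(A,L[sel][:,2],rcond=None)[0]
    print("floor: slope x,y deg",np.degrees(np.arctan(c[:2])).round(2),"z at x=110 world",(c@[110,0,1]+s["position"][2]).round(1),sel.sum())
im,d=arm.get_image("top");fit(cloud("top",d),im,"top");cv2.imwrite(f"pics/top_{tag}.png",im)
im,d,W=wrist(f"pics/w_{tag}.png");fit(W,im,"wrist")
E
python3 pan.py 3
```

```text
t 5.75 p [415.4 290.2  76. ] yaw 4.51 z [-0.001 -0.001 -1.   ] F [-1.  -0.  -0.8] T [ 0.01  0.12 -0.01] w 17.2 q6 [ 0.93  0.36 -0.48 -0.   -0.73  0.72]
top 3815 tool-frame bounds [[51.2, -53.8, -19.4], [169.9, 55.8, 29.3]]
floor: slope x,y deg [0.06 0.13] z at x=110 world 60.9 1953
t 5.8 p [415.4 290.2  75.9] yaw 4.51 z [-0.001 -0.001 -1.   ] F [ 0.3  0.3 -1.3] T [-0.05  0.16 -0.04] w 17.1 q6 [ 0.93  0.36 -0.48 -0.   -0.73  0.72]
wrist 72083 tool-frame bounds [[53.2, -53.4, -15.0], [128.4, 54.1, 29.5]]
floor: slope x,y deg [-0.21  0.02] z at x=110 world 62.4 36042
```

View pics/w_3.png

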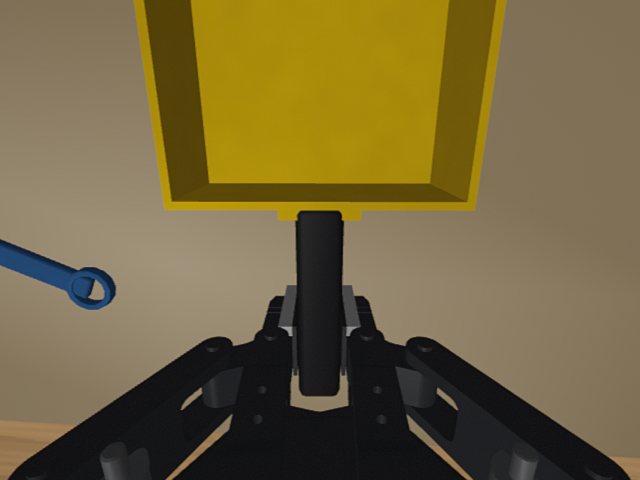

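The pan is held level, with the floor slope under 0.3° and the dish centre 110.6 mm ahead of the TCP. I'll carry it under the lip, keeping the rim at about 105 mm.

>>> drive_tool(steps=[[0, 0, 0, 2, 0], [0, 0, 0, 3.5, 0], [0, 0, 0, 4, 0], [0, 0, 0, 4, 0], [0, 0, 0, 2, 0], [0.0012, 0.004, 0, 0, 0], [0.0025, 0.008, 0, 0, 0], [0.0037, 0.012, 0, 0, 0], [0.005, 0.016, 0, 0, 0], [0.0048, 0.0156, 0, 0, 0], [0.0048, 0.0156, 0, 0, 0], [0.0048, 0.0156, 0, 0, 0], [0.0048, 0.0156, 0, 0, 0], [0.0049, 0.0156, 0, 0, 0], [0.0049, 0.0156, 0, 0, 0], [0.0049, 0.0156, 0, 0, 0], [0.0049, 0.0156, 0, 0, 0]])

```text
clock: 7.55
position: [434.5, 117.3, 76.4]
ee_rot: [0.995, -0.096, 0.0, -0.0]
contact_force: [0.1, 0.6, -1.7]
gripper_width: 17.0
```

>>> drive_tool(steps=[[0.0048, 0.0156, 0, 0, 0], [0.0048, 0.0156, 0, 0, 0], [0.0048, 0.0156, 0, 0, 0], [0.0048, 0.0156, 0, 0, 0], [0.0049, 0.0156, 0, 0, 0], [0.0049, 0.0156, 0, 0, 0], [0.0049, 0.0156, 0, 0, 0], [0.0049, 0.0156, 0, 0, 0], [0.005, 0.016, 0, 0, 0], [0.0037, 0.012, 0, 0, 0], [0.0025, 0.008, 0, 0, 0], [0.0012, 0.004, 0, 0, 0], [0, 0, 0, 0, 0], [0, 0, 0, 0, 0]])

```text
clock: 8.95
position: [453.3, -52.5, 76.3]
ee_rot: [0.995, -0.096, -0.0, -0.0]
contact_force: [-0.0, 1.4, -0.6]
gripper_width: 17.5
```

```bash
python3 pan.py 4; python3 - <<'E'
from st import *
im,d=arm.get_image("scene"); cv2.imwrite("pics/s4.png",im)
E
```

```text
t 8.95 p [453.3 -52.5  76.3] yaw -10.96 z [-0.  0. -1.] F [-0.   1.4 -0.6] T [0.04 0.16 0.01] w 17.5 q6 [ 0.24  0.29 -0.6  -0.   -0.68  1.14]
top 2214 tool-frame bounds [[-15.8, -53.9, -19.2], [169.3, 53.1, 936.8]]
floor: slope x,y deg [-0.22  0.12] z at x=110 world 61.1 1640
t 9.0 p [453.4 -52.3  76.3] yaw -10.94 z [ 0.  0. -1.] F [ 0.1  0.6 -1.3] T [ 0.04  0.17 -0.01] w 17.0 q6 [ 0.24  0.29 -0.6  -0.   -0.68  1.14]
wrist 72100 tool-frame bounds [[53.2, -53.6, -14.8], [128.5, 53.9, 29.7]]
floor: slope x,y deg [-0.19  0.03] z at x=110 world 62.9 36054
```

View pics/top_4.png

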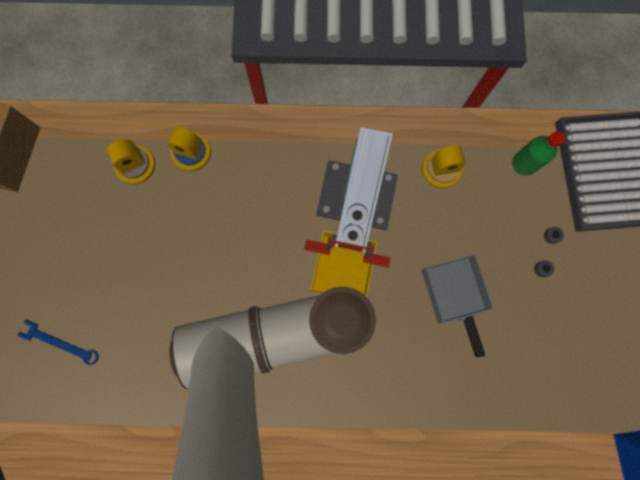

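View pics/w_4.png

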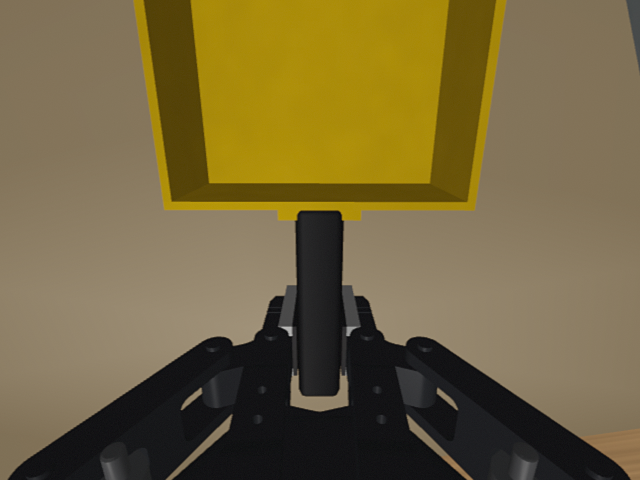

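View pics/s4.png

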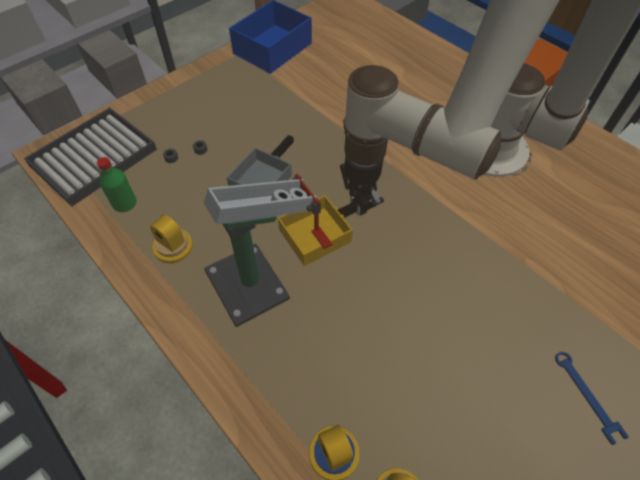

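The dish is centred under the feet, and its expected centre is within 1 mm of target. I'll raise it 68 mm so the rim reaches about 173 mm and the gate goes up about 38 mm.

>>> drive_tool(steps=[[0, 0, -0.002, 0, 0], [0, 0, -0.004, 0, 0], [0, 0, -0.006, 0, 0], [0, 0, -0.006, 0, 0], [0, 0, -0.004, 0, 0], [0, 0, -0.003, 0, 0], [0, 0, -0.003, 0, 0], [0, 0, -0.003, 0, 0], [0, 0, -0.004, 0, 0], [0, 0, -0.005, 0, 0], [0, 0, -0.005, 0, 0], [0, 0, -0.005, 0, 0], [0, 0, -0.005, 0, 0], [0, 0, -0.005, 0, 0], [0, 0, -0.004, 0, 0], [0, 0, -0.003, 0, 0], [0, 0, -0.001, 0, 0], [0, 0, 0, 0, 0]])

```text
clock: 10.9
position: [453.3, -52.7, 144.3]
ee_rot: [0.995, -0.096, 0.0, -0.0]
contact_force: [-0.8, 0.7, -3.7]
gripper_width: 16.9
```

>>> drive_tool(steps=[[0, 0, 0, 0, 0], [0, 0, 0, 0, 0], [0, 0, 0, 0, 0], [0, 0, 0, 0, 0], [0, 0, 0, 0, 0], [0, 0, 0, 0, 0], [0, 0, 0, 0, 0], [0, 0, 0, 0, 0], [0, 0, 0, 0, 0], [0, 0, 0, 0, 0]])

```text
clock: 11.9
position: [453.3, -52.7, 144.3]
ee_rot: [0.995, -0.096, -0.0, 0.0]
contact_force: [0.0, 0.2, -4.6]
gripper_width: 16.7
```

```bash
python3 - <<'E'
from st import *
im,d,W=wrist("pics/w5.png")
im,d=arm.get_image("scene"); cv2.imwrite("pics/s5.png",cv2.resize(im[140:300,180:400],None,fx=3,fy=3))
im,d=arm.get_image("top"); cv2.imwrite("pics/t5.png",cv2.resize(im[120:320,250:450],None,fx=3,fy=3))
E
```

```text
t 11.9 p [453.3 -52.7 144.3] yaw -10.98 z [-0. -0. -1.] F [ 0.   0.2 -4.6] T [ 0.02  0.51 -0.04] w 16.7 q6 [ 0.24  0.19 -0.52 -0.   -0.87  1.14]
```

View pics/w5.png

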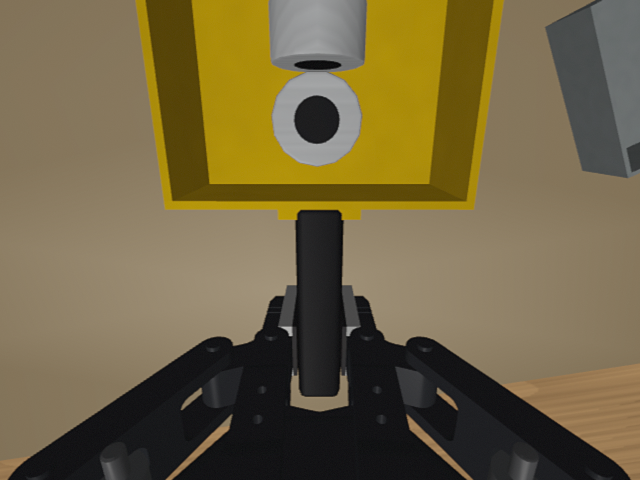

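View pics/s5.png

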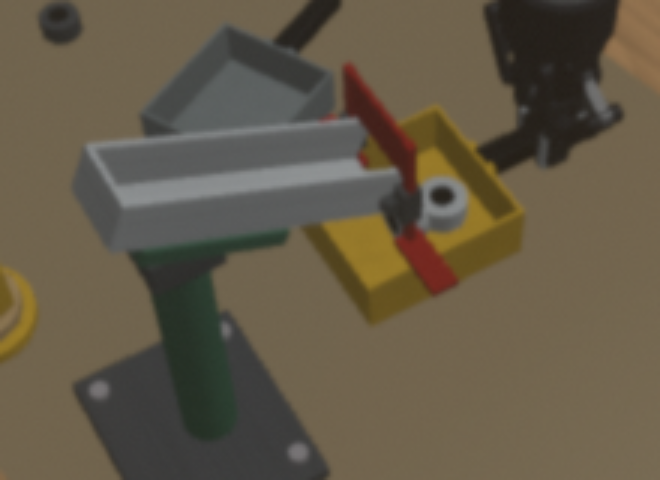

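View pics/t5.png

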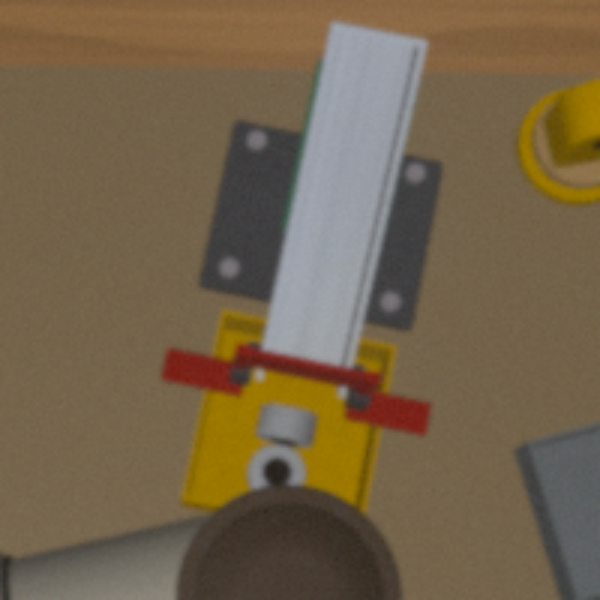

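Both collars are in the dish: one flat at wrist-view (317,118), the other on its side behind it. The trough is empty. I'll lower the pan.

>>> drive_tool(steps=[[0, 0, 0.001, 0, 0], [0, 0, 0.003, 0, 0], [0, 0, 0.004, 0, 0], [0, 0, 0.004, 0, 0], [0, 0, 0.004, 0, 0], [0, 0, 0.004, 0, 0], [0, 0, 0.004, 0, 0], [0, 0, 0.004, 0, 0], [0, 0, 0.004, 0, 0], [0, 0, 0.004, 0, 0], [0, 0, 0.004, 0, 0], [0, 0, 0.004, 0, 0], [0, 0, 0.004, 0, 0], [0, 0, 0.004, 0, 0], [0, 0, 0.004, 0, 0], [0, 0, 0.004, 0, 0], [0, 0, 0.004, 0, 0], [0, 0, 0.003, 0, 0], [0, 0, 0.001, 0, 0], [0, 0, 0, 0, 0]])

```text
clock: 14.05
position: [453.3, -52.7, 76.1]
ee_rot: [0.995, -0.096, -0.0, 0.0]
contact_force: [0.2, 0.4, -2.8]
gripper_width: 16.8
```

```bash
python3 - <<'E'
from st import *
im,d,W=wrist("pics/w6.png")
E
```

```text
t 14.05 p [453.3 -52.7  76.1] yaw -10.98 z [-0. -0. -1.] F [ 0.2  0.4 -2.8] T [0.02 0.23 0.03] w 16.8 q6 [ 0.24  0.29 -0.6   0.   -0.68  1.14]
```

View pics/w6.png

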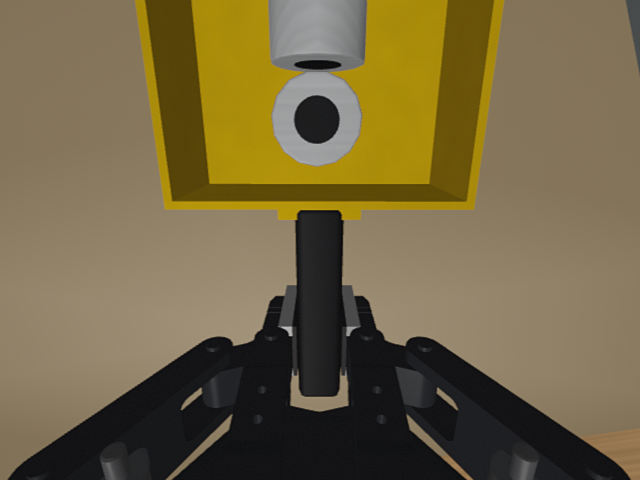

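>>> drive_tool(steps=[[-0.0006, -0.002, 0, 0, 0], [-0.00125, -0.004, 0, 0, 0], [-0.0019, -0.006, 0, 0, 0], [-0.0025, -0.008, 0, 0, 0], [-0.0031, -0.00998, 0, 0, 0], [-0.0031, -0.00998, 0, 0, 0], [-0.0031, -0.00998, 0, 0, 0], [-0.0031, -0.00998, 0, 0, 0], [-0.0031, -0.00998, 0, 0, 0], [-0.0031, -0.00998, 0, 0, 0], [-0.0031, -0.00998, 0, 0, 0], [-0.0031, -0.00998, 0, 0, 0], [-0.0031, -0.00998, 0, 0, 0], [-0.0031, -0.00998, 0, 0, 0], [-0.0031, -0.00998, 0, 0, 0], [-0.0031, -0.00998, 0, 0, 0], [-0.0031, -0.00998, 0, 0, 0], [-0.0031, -0.00998, 0, 0, 0], [-0.0031, -0.00998, 0, 0, 0], [-0.0031, -0.00998, 0, 0, 0]])

```text
clock: 16.1
position: [432.6, 135.2, 76.3]
ee_rot: [0.995, -0.096, 0.0, -0.0]
contact_force: [-0.4, 0.4, -1.8]
gripper_width: 17.4
```

>>> drive_tool(steps=[[-0.0031, -0.00998, 0, 0, 0], [-0.0031, -0.00998, 0, 0, 0], [-0.0031, -0.00998, 0, 0, 0], [-0.0031, -0.00998, 0, 0, 0], [-0.0031, -0.00998, 0, 0, 0], [-0.0031, -0.00998, 0, 0, 0], [-0.0031, -0.00998, 0, 0, 0], [-0.0031, -0.00998, 0, 0, 0], [-0.0031, -0.00998, 0, 0, 0], [-0.0031, -0.00998, 0, 0, 0], [-0.0031, -0.00998, 0, 0, 0], [-0.0031, -0.00998, 0, 0, 0], [-0.0031, -0.00998, 0, 0, 0], [-0.0025, -0.008, 0, 0, 0], [-0.0019, -0.006, 0, 0, 0], [-0.00125, -0.004, 0, 0, 0], [-0.0006, -0.002, 0, 0, 0], [0, 0, 0, 0, 0]])

```text
clock: 17.9
position: [415.5, 290.3, 76.3]
ee_rot: [0.995, -0.096, -0.0, 0.0]
contact_force: [-0.1, 0.5, -2.3]
gripper_width: 17.0
```

>>> drive_tool(steps=[[0, 0, 0, -0.75, 0], [0, 0, 0, -1.5, 0], [0, 0, 0, -2, 0], [0, 0, 0, -2, 0], [0, 0, 0, -2, 0], [0, 0, 0, -2, 0], [0, 0, 0, -2, 0], [0, 0, 0, -1.5, 0], [0, 0, 0, -1, 0], [0, 0, 0, -0.75, 0], [0, 0, 0, 0, 0]])

```text
clock: 19.0
position: [415.5, 290.2, 76.3]
ee_rot: [0.999, 0.04, -0.0, 0.0]
contact_force: [-0.4, 0.3, -2.1]
gripper_width: 17.3
```

```bash
python3 pan.py 7
```

```text
t 19.0 p [415.5 290.2  76.3] yaw 4.54 z [-0. -0. -1.] F [-0.4  0.3 -2.1] T [-0.03  0.15 -0.04] w 17.3 q6 [ 0.93  0.36 -0.48  0.   -0.73  0.72]
top 3246 tool-frame bounds [[51.0, -54.0, -20.2], [170.2, 55.8, 28.1]]
floor: slope x,y deg [-0.52 -0.02] z at x=110 world 60.1 1380
t 19.05 p [415.5 290.2  76.3] yaw 4.52 z [-0. -0. -1.] F [-0.6  0.4 -1. ] T [-0.02  0.21 -0.03] w 17.1 q6 [ 0.93  0.36 -0.48 -0.   -0.73  0.72]
wrist 57707 tool-frame bounds [[53.0, -53.6, -15.9], [128.5, 54.2, 29.0]]
floor: slope x,y deg [-0.74  0.04] z at x=110 world 61.7 22163
```

View pics/w_7.png

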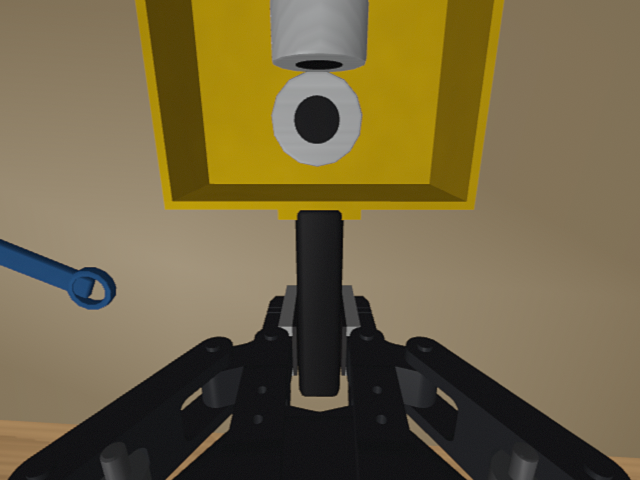

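View pics/top_7.png

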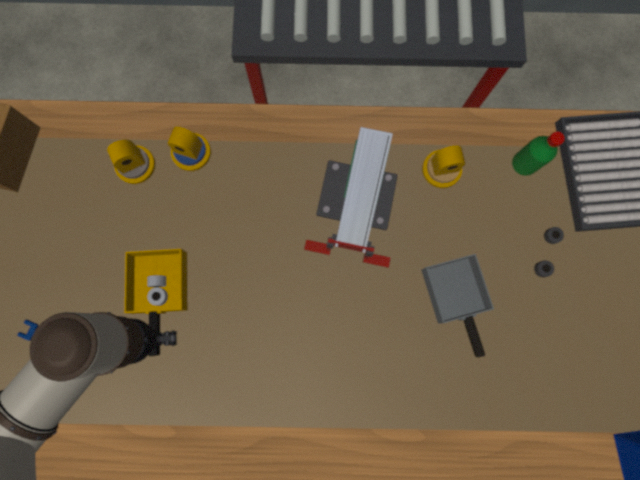

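Both collars are still inside and the pan tilts by less than 1°. I'll lower it 56 mm, then creep the rest.

>>> drive_tool(steps=[[0, 0, 0.002, 0, 0], [0, 0, 0.004, 0, 0], [0, 0, 0.005, 0, 0], [0, 0, 0.005, 0, 0], [0, 0, 0.005, 0, 0], [0, 0, 0.005, 0, 0], [0, 0, 0.005, 0, 0], [0, 0, 0.005, 0, 0], [0, 0, 0.005, 0, 0], [0, 0, 0.005, 0, 0], [0, 0, 0.004, 0, 0], [0, 0, 0.003, 0, 0], [0, 0, 0.002, 0, 0], [0, 0, 0.001, 0, 0], [0, 0, 0.0005, 0, 0], [0, 0, 0.0005, 0, 0], [0, 0, 0, 0, 0]])

```text
clock: 20.8
position: [415.6, 290.3, 19.4]
ee_rot: [0.999, 0.039, 0.0, -0.0]
contact_force: [-0.3, -0.6, -2.8]
gripper_width: 16.9
```

>>> drive_tool(steps=[[0, 0, 0.0004, 0, 0], [0, 0, 0.0004, 0, 0], [0, 0, 0.0004, 0, 0], [0, 0, 0.0004, 0, 0], [0, 0, 0.0004, 0, 0], [0, 0, 0, 0, 0], [0, 0, 0, 0, 0]])

```text
clock: 21.5
position: [415.5, 290.3, 17.5]
ee_rot: [0.999, 0.04, 0.0, -0.0]
contact_force: [-1.6, 0.3, 0.4]
gripper_width: 17.2
```

Contact has begun, with the force going from -2.8 to +0.4 N. I'll creep a little more.

>>> drive_tool(steps=[[0, 0, 0.0003, 0, 0], [0, 0, 0.0003, 0, 0], [0, 0, 0.0003, 0, 0], [0, 0, 0, 0, 0], [0, 0, 0, 0, 0]])

```text
clock: 22.0
position: [415.5, 290.3, 16.6]
ee_rot: [0.999, 0.04, 0.0, -0.0]
contact_force: [-2.9, -0.5, 3.3]
gripper_width: 17.1
```

```bash
python3 pan.py 8
```

```text
t 22.0 p [415.5 290.3  16.6] yaw 4.53 z [ 0.  0. -1.] F [-2.9 -0.5  3.3] T [-0.09  0.62 -0.04] w 17.1 q6 [ 0.93  0.46 -0.53  0.   -0.58  0.72]
top 2864 tool-frame bounds [[50.9, -54.3, -18.7], [170.3, 55.9, 29.5]]
floor: slope x,y deg [ 0.02 -0.03] z at x=110 world 2.0 1262
t 22.05 p [415.6 290.3  16.6] yaw 4.53 z [ 0.  0. -1.] F [-3.1 -0.1  4.2] T [-0.11  0.64  0.01] w 16.9 q6 [ 0.93  0.46 -0.53  0.   -0.58  0.72]
wrist 58550 tool-frame bounds [[53.0, -53.7, -14.5], [128.0, 54.3, 29.9]]
floor: slope x,y deg [-0.01  0.02] z at x=110 world 3.5 22406
```

It sits level on the bench. Now I'll open and withdraw.

>>> drive_tool(steps=[[0, 0, 0, 0, 0.018], [0, 0, 0, 0, 0.02], [0, 0, 0, 0, 0.024], [0, 0, 0, 0, 0.03], [0, 0, 0, 0, 0.04], [0, 0, 0, 0, 0.05], [0, 0, 0, 0, 0.06], [0, 0, 0, 0, 0.06], [0, 0, 0, 0, 0.06], [0, 0, 0, 0, 0.06]])

```text
clock: 23.1
position: [415.5, 290.2, 16.4]
ee_rot: [0.999, 0.039, -0.0, 0.0]
contact_force: [0.4, -0.6, -0.1]
gripper_width: 59.8
```

>>> drive_tool(steps=[[0, 0, -0.003, 0, 0.06], [0, 0, -0.006, 0, 0.06], [0, 0, -0.01, 0, 0.06], [0, 0, -0.015, 0, 0.06], [0, 0, -0.015, 0, 0.06], [0, 0, -0.015, 0, 0.06], [0, 0, -0.015, 0, 0.06], [0, 0, -0.015, 0, 0.06], [0, 0, -0.015, 0, 0.06], [0, 0, -0.015, 0, 0.06], [0, 0, -0.015, 0, 0.06], [0, 0, -0.01, 0, 0.06], [0, 0, -0.005, 0, 0.06], [0, 0, 0, 0, 0.06], [0, 0, 0, 0, 0.06]])

```text
clock: 24.6
position: [415.2, 289.9, 169.9]
ee_rot: [0.999, 0.039, -0.0, 0.0]
contact_force: [-0.1, -0.2, -0.3]
gripper_width: 60.2
```

```bash
python3 - <<'E'
from st import *
im,d,W=wrist("pics/w9.png")
h=cv2.cvtColor(im,cv2.COLOR_BGR2HSV)
m=(im.max(-1)<60)&(W[...,2]>30)&(W[...,2]<60); m[270:]=0
P=W[m]
if len(P): print("handle",cv2.minAreaRect(P[:,:2].astype(np.float32)))
im,d=arm.get_image("top");W=cloud("top",d);cv2.imwrite("pics/t9.png",im)
h=cv2.cvtColor(im,cv2.COLOR_BGR2HSV)
m=(h[...,0]>20)&(h[...,0]<32)&(h[...,1]>200)&(W[...,2]>38)&(W[...,2]<55)&(W[...,0]<650)
P=W[m];print("rim",cv2.minAreaRect(P[:,:2].astype(np.float32)),np.median(P[:,2]))
E
```

```text
t 24.6 p [415.2 289.9 169.9] yaw 4.51 z [-0.001 -0.001 -1.   ] F [-0.1 -0.2 -0.3] T [0.02 0.02 0.08] w 60.2 q6 [ 0.93  0.24 -0.37 -0.   -0.96  0.72]
handle ((426.919921875, 290.9247741699219), (81.69505310058594, 17.073871612548828), 4.379720211029053)
rim ((502.07080078125, 296.520263671875), (168.74224853515625, 112.70384216308594), 4.8739728927612305) 43.34338479116195
```

View pics/w9.png

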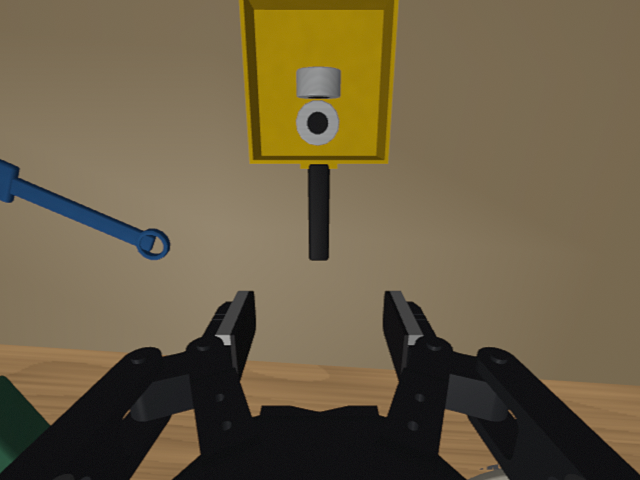

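View pics/t9.png

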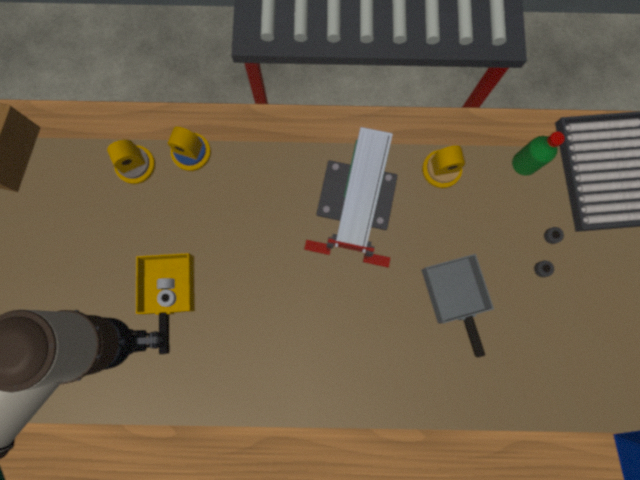

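The pan is upright with both collars in it at wrist-view (319,82) and (317,123). Its handle is within 1 mm of where it started, so I'll hand the job in.

```bash
python3 - <<'E'
from bench import arm
print(arm.job_done())
E
```

```text
the job is handed in; nothing more can be done
None
```

I picked up the yellow pan by its handle and lifted the gate feet with its rim under the lip, raising the gate about 38 mm. Both bright collars slid into the pan. I then set it back down where it stood and let go, at 24.6 s on the robot's clock.

**Last checks:**
- **Collars:** both are in the pan, one flat and one on its side, and the trough is empty. No collar is visible on the bench.
- **Pan position:** the handle is within about 1 mm and 0.6° of the first wrist measurement. The pan floor measured level on the bench just before I let go.
- **Forces:** the readings I took stayed around 5 N or less. The fingers are open and clear, with the force near zero.

**One check that failed:** the last rim fit from the top camera gave a rectangle 169 mm long, where about 124 mm was right. I think other yellow-looking pixels got into the mask, so I set it aside and relied on the handle fit and the pictures.

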